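# Walnut dish to its stand under the shelf

### The arm

A 6-joint arm with a two-finger parallel gripper is mounted at the origin on a cart in front of the work surface, level with it; the furniture and walls round the work are solid. World frame = base frame: x ahead of the robot, y to its left, z up, the work surface at z = 0. Lengths are in m, angles in rad, forces in N, time in s.
With the tool pointing down it reaches from about 0.425 to 0.925 m from the base axis. Payload 12.5 kg.
Tool frame: the origin (TCP) lies midway between the tips of the shut fingers; the grasp point (between the pads) lies 19 mm behind it; z points along the fingers, y is the line along which they close (so a half turn about z gives the same grasp; the last joint's range is limited). The gripper opens to 85 mm and grips with 20 to 120 N. Pads are 22 mm wide; open, the fingers measure 114 mm over their backs; the gripper's body (76 mm by 85 mm) begins 54 mm behind the grasp point. The pads swing forward as they close: fully open they stand 13 mm farther back than shut.
Start: joints at [-1.321, 0.491, 1.559, -0, 1.092, -0.106], TCP at [0.218, -0.586, 0.231] pointing down, gripper open.
Joint ranges: [-3.1, 3.1], [-0.84, 2.19], [0.05, 2.79], [-1.13, 4.28], [0.06, 2.93], [-2.69, 2.69]. Speed limits (rad/s): [2.22, 2.22, 2.79, 3.14, 3.14, 3.14].

### API

Orientations are given as a rotation vector (axis times angle).
In Python, from workcell import r gives the robot as it stands.
- The arm moves only by the tool arm_command, never from a script. Its argument "motion" is a list of rows, each an object with "gripper": the gripper command: -1 is fully open, 1 is shut, values between are in proportion; "slide": the shift along the world's x, y, z in cm, a list of three; "rot": the turn, a rotation vector about the world's x, y, z in rad, a list of three. In form: [{"gripper": gripper, "slide": [x, y, z], "rot": [rx, ry, rz]}, ...]. A call has exactly 10 rows; each row shifts and turns the commanded pose from where the row before left it; what a row does not reach is not made up. A row lasts 1/10 s, in which the tool goes at most 50 mm and 8.59 degrees, less where a joint would pass 70% of its speed; a pose out of reach is approached as far as the arm can. A call is refused whole if a number of a shift passes 5 or a number of a turn 0.15, either way. A call with a gripper value outside its range is refused whole. The fingers move at their own pace and stop on an object; the grip force is fixed at half the most. Time passes only in rows, so rows that do not move let the fingers close, or fill a call up. It gives the time, the measured TCP pose, the force, the opening and the grip force at its end, in the units of the state.
- r.sense(): the state, without advancing time (a new reading comes with each control period).
- r.grab_frame(name): name is "scene" or "top"; returns the picture (480x640x3 uint8, red, green, blue); there is no depth.
- r.camera_model(name): a dict with "mtx" (3x3 intrinsics, pixels), "pose" (4x4, takes a point from camera to world coordinates). Camera axes: x right, y down, z forward; pixel columns grow to the right and rows downward; lengths in m; the calibration is good to about 2 mm. A picture is of the moment at which its call begins. camera_model takes no time and is no camera call.
- r.close_job(): hands the job in; it is judged then, once.
The state is a dict: "time": time; "joint_pos": joint angles; "joint_velocities": joint speeds; "effort": joint torques, N m; "position": TCP position; "tool_rot": TCP orientation; "contact_force": force on the tool from outside, world axes, zero at the start; "moment": the same for the moment, N m; "finger_gap": finger opening in m; "gripper_force": force on a finger pad.
Only numpy, scipy, OpenCV 4.12 (cv2) and the standard library are available. Lean on these libraries where they do the work, as an engineer would, in place of code of your own. Each camera call takes 0.05 s, during which the arm holds its last target. There are 200 camera calls.

### The job

Lift the open dish of walnuts by its arch handle and carry it level, so that no walnut falls out, to the round stand under the low shelf. Feel for the hole in the stand's black block with the pin under the dish, let the pin drop fully in so that the dish sits level on the block, and let go. Leave everything else on the worktop where it is.

Things in the scene. Friction and masses are not known exactly. Their poses are not given: they have to be found in the camera images.
- dish: Open oblong wooden dish, 124 (x) x 94 (y) mm, about 0.25 kg, holding three loose walnuts. Origin: its middle at the level of its feet, z up. Four feet at x +-50, y +-37 mm, 10 mm thick, 18 mm long; underside at z = 18 mm, inner floor at 23 mm, 5 mm walls with a low rim at 34 mm (the nuts stand higher). An arch handle spans it along x.
- dish_handle (a point): Middle of the arch's dark wooden grip bar, on the dish's axis 100 mm above its feet; same axes as the dish. The bar is level, 74 mm long (x), 13 mm wide (y), 16 mm high, flat-sided; 10 mm steel rods slope from its ends (x +-34 mm) down to the dish's ends. A gripper closing across it (along y) may lean any way along x.
- dish_pin (a point): Tip of the steel pin under the middle of the dish, 14 mm below its underside, 4 mm above the level of its feet. The pin is 14 mm thick, its end tapered over 3 mm to 8 mm.
- stand: Low round steel tray, 100 mm across, rim 6 mm high, fixed on the worktop under the front part of the shelf. Origin: centre of its underside, at worktop level. It holds a black round block (see stand_top).
- stand_top (a point): 30 mm above the stand's origin, level with the top of the black block: 56 mm across, fixed in the tray but never quite in the middle, up to 8 mm off in x and in y (not reported). In the block's centre is a blind hole 18 mm across, 21 mm deep, for the dish's pin. Seated, the dish's underside lies on the block, feet 12 mm above the worktop; with the pin beside the hole it stands 14 mm higher.
- shelf: Low fixed wooden shelf, jars on top. Origin: on the worktop at the stand's centre; x points into it, away from its open front. Board 18 mm thick, underside 272 mm up, from x -40 to 130 mm, 400 mm wide; wire legs at y +-180, crossbar at x 110, 100 mm up. It covers the stand, so the hand must come in from the front, leaning back 35 to 45 degrees, with the dish gripped at that lean.
- walnut_0: Loose brown walnut in the dish, 30 mm across and 32 mm long, about 14 g. Origin: its centre.
- walnut_1: Loose brown walnut in the dish, 30 mm across and 32 mm long, about 14 g. Origin: its centre.
- walnut_2: Loose brown walnut in the dish, 30 mm across and 32 mm long, about 14 g. Origin: its centre.
- onion_1: Bystander, to be left where it is: red onion, 78 mm. Origin: centre of its underside.
- tomato_1: Bystander, to be left where it is: tomato, 63 mm. Origin: centre of its underside.
- lemon_1: Bystander, to be left where it is: lemon, 66x53x52 mm. Origin: centre of its underside.
- steel_cup_1: Bystander, to be left where it is: steel cup, 76 mm across, 100 mm tall, standing. Origin: centre of its underside.
- salt_shaker: Bystander, to be left where it is: salt shaker, 44 mm across, 90 mm tall, standing under the shelf beside the stand. Origin: centre of its underside.
- katori_1: Bystander, to be left where it is: small steel bowl, 94 mm across, 35 mm high, under the shelf beside the stand. Origin: centre of its underside.
Not all that is in view belongs to the job. Leave any turquoise look-alike of the walnut_2 alone.

How it is judged:
By the outcome, as a careful person would: the job done as asked, in the order asked, and still so for the second after the job is handed in, with the robot touching nothing.
It also fails if it takes over 67 s, if anything falls off the work surface, if the arm or the gripper's body presses on something with over 40 N, if the wrist force passes 120 N, or if a joint passes its speed limit or range.

## Working session

There is one attempt and no reset: what is moved stays moved. The work goes in short steps, Python scripts to look and compute and a tool call to move; the robot and the scene stay as the last step left them, time stands still between calls to the robot, and variables do not carry over. Pictures are saved under pics/ and viewed, at most 10 in all, crops included, and the job is handed in when it is done.

Besides the shell and the picture viewer there is one more tool, called after "Call:" by a JSON object that holds its "fn" and its "kwargs". arm_command: Moves the arm, as the interface text tells. Its arguments: {"type":"object","properties":{"motion":{"type":"array"}},"required":["motion"]}

```bash
mkdir -p pics
python3 - <<'E'
from workcell import r
import cv2,numpy as np
np.set_printoptions(precision=4,suppress=True)
for n in("scene","top"):
    im=r.grab_frame(n); cv2.imwrite(f"pics/{n}0.png",im[:,:,::-1])
    c=r.camera_model(n); print(n,c["mtx"],c["pose"])
s=r.sense(); print({k:np.round(v,3) for k,v in s.items()})
E
```

```text
scene [[459.2735   0.     315.6212]
 [  0.     459.2735 235.905 ]
 [  0.       0.       1.    ]] [[-0.7383 -0.2795  0.6139 -0.0523]
 [-0.6744  0.3231 -0.664   0.6414]
 [-0.0128 -0.9042 -0.427   0.5266]
 [ 0.      0.      0.      1.    ]]
top [[485.7041   0.     322.4975]
 [  0.     485.7041 242.1688]
 [  0.       0.       1.    ]] [[-0.0281 -0.9803  0.1957  0.3459]
 [-0.9996  0.0276 -0.0056 -0.007 ]
 [ 0.0001 -0.1958 -0.9807  1.2434]
 [ 0.      0.      0.      1.    ]]
{'time': np.float64(0.1), 'joint_pos': array([-1.321,  0.491,  1.559,  0.   ,  1.092, -0.106]), 'joint_velocities': array([ 0.   , -0.001, -0.002, -0.002, -0.   ,  0.   ]), 'effort': array([  0.003, -61.945, -26.202,  -0.   ,   0.003,   0.   ]), 'position': array([ 0.218, -0.586,  0.231]), 'tool_rot': array([-3.091, -0.556,  0.   ]), 'contact_force': array([-0.131,  0.713,  0.465]), 'moment': array([0.033, 0.018, 0.039]), 'gripper_force': np.float64(0.0), 'finger_gap': np.float64(0.086)}
```

View pics/scene0.png

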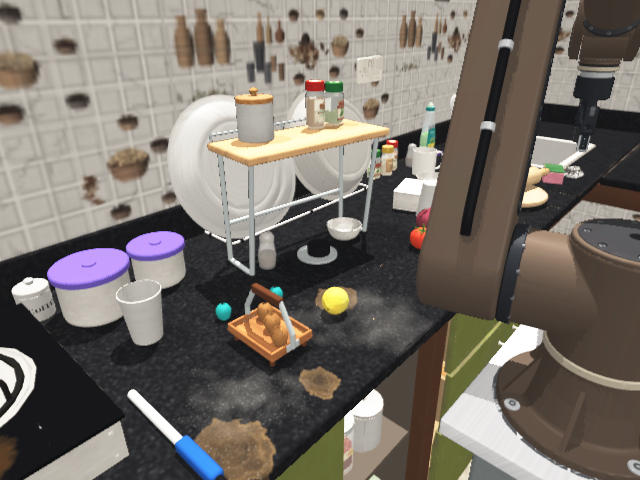

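View pics/top0.png

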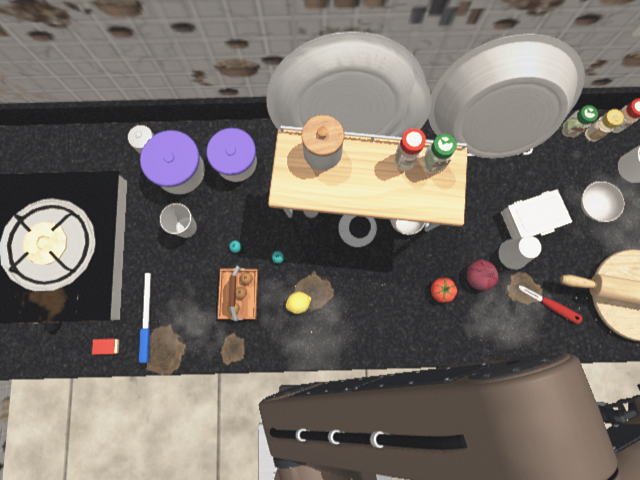

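The scene view shows the dish at about (270,330) with its handle at (267,293), and the stand at (318,252) under the shelf. The top view shows the dish at (238,294) with its bar along the image vertical, the stand ring at (358,230), and the shelf's front edge from (271,210) to (465,223).

```bash
cat > h.py <<'E'
from workcell import r
import cv2,numpy as np
np.set_printoptions(precision=4,suppress=True)
def ray(n,p):
    c=r.camera_model(n); d=c["pose"][:3,:3]@np.linalg.inv(c["mtx"])@np.array([p[0],p[1],1.]); return c["pose"][:3,3],d/np.linalg.norm(d)
def plane(n,p,z):
    o,d=ray(n,p); return o+d*(z-o[2])/d[2]
def tri(p,q):
    a,u=ray("scene",p); b,v=ray("top",q)
    t=np.linalg.lstsq(np.c_[u,-v],b-a,rcond=None)[0]; P,Q=a+t[0]*u,b+t[1]*v; return (P+Q)/2,np.linalg.norm(P-Q)
def proj(n,P):
    c=r.camera_model(n); T=np.linalg.inv(c["pose"]); q=c["mtx"]@(T[:3,:3]@np.asarray(P,float)+T[:3,3]); return q[:2]/q[2]
def big(m):
    n,l,s,c=cv2.connectedComponentsWithStats(m.astype(np.uint8)); return l==1+np.argmax(s[1:,4])
E
python3 - <<'E'
from h import *
for n,(x0,y0,w,hh) in {"top":(205,205,180,130),"scene":(220,225,150,140)}.items():
    im=cv2.imread(f"pics/{n}0.png"); hsv=cv2.cvtColor(im,cv2.COLOR_BGR2HSV)
    H,S,V=[a.astype(int) for a in cv2.split(hsv)]
    Y,X=np.mgrid[:480,:640]; box=(X>=x0)&(X<x0+w)&(Y>=y0)&(Y<y0+hh)
    left=box&(X<270) if n=="top" else box&(Y>275)&(X<312)
    wood=big(left&(H<20)&(S>110)&(V>90)) 
    k=np.argwhere(wood)[:,::-1].astype(np.float32); R=cv2.minAreaRect(k)
    print(n,"wood rect",R)
    if n=="top":
        for p in cv2.boxPoints(R): print(plane(n,p,.034))
        print("centre",plane(n,R[0],.034))
    dark=big(left&(H<20)&(S>90)&(V<=105)&(V>25)); k=np.argwhere(dark)[:,::-1].astype(np.float32)
    print("bar",len(k),cv2.minAreaRect(k))
    st=(X>330)&(X<385)&(Y>205)&(Y<255) if n=="top" else (X>290)&(X<345)&(Y>230)&(Y<272)
    g=big(st&(S<45)&(V>75)); k=np.argwhere(g)[:,::-1].astype(np.float32)
    hull=cv2.convexHull(k); e=cv2.fitEllipse(hull); print("tray",len(k),e,plane(n,e[0],.004))
    vis=im.copy(); vis[wood]=(0,255,0); vis[dark]=(255,0,255); vis[g]=(255,255,0)
    vis=np.vstack([cv2.resize(a[y0:y0+hh,x0:x0+w],(w*4,hh*4),interpolation=cv2.INTER_CUBIC) for a in ([im] )])
    sm=cv2.resize((lambda v:v)(np.where((wood|dark|g)[...,None],np.stack([wood*0,wood*255,(dark|g)*255],-1).astype(np.uint8),im))[y0:y0+hh,x0:x0+w],(w*2,hh*2))
    globals()[n+"v"]=cv2.resize(vis,(400,300)),cv2.resize(sm,(400,300))
cv2.imwrite("pics/m1.png",np.vstack([np.hstack(topv),np.hstack(scenev)]))
a=plane("top",(271,210),.290);b=plane("top",(465,223),.290); print("shelf edge",a,b,np.linalg.norm(a-b),np.arctan2(-(b-a)[0],(b-a)[1]*1))
E
```

```text
top wood rect ((237.130126953125, 293.486328125), (38.9362678527832, 50.409881591796875), 2.12109637260437)
[0.4043 0.2518 0.034 ]
[0.5295 0.2489 0.034 ]
[0.5231 0.1512 0.034 ]
[0.3981 0.156  0.034 ]
centre [0.4631 0.202  0.034 ]
bar 17 ((234.5, 298.0), (12.0, 1.0), 90.0)
tray 623 ((357.0286865234375, 228.67047119140625), (34.7802619934082, 38.903770446777344), 94.17691040039062) [ 0.6267 -0.1054  0.004 ]
scene wood rect ((264.0957336425781, 328.3498229980469), (64.49947357177734, 47.651885986328125), 36.32682418823242)
bar 187 ((265.0491943359375, 296.9590148925781), (35.329315185546875, 10.650328636169434), 23.629379272460938)
tray 429 ((316.64300537109375, 253.59129333496094), (21.34405517578125, 40.964847564697266), 89.76594543457031) [ 0.6283 -0.0975  0.004 ]
shelf edge [0.6056 0.0901 0.29  ] [ 0.5675 -0.3009  0.29  ] 0.3929259160931344 3.044446005461725
```

View pics/m1.png

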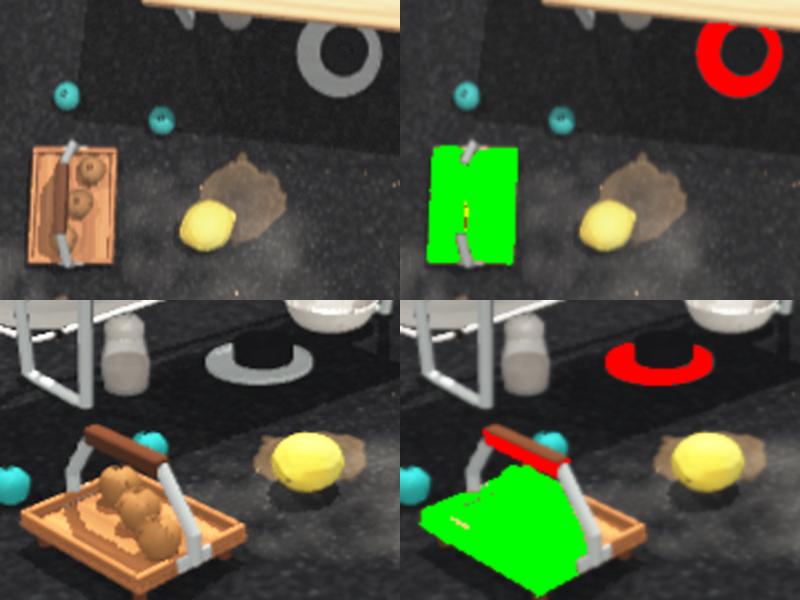

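The mask picture shows the dish rim well segmented (top view), the bar at top px ~(232.5,291) and scene px ~(268,294.5), and the tray's ring slightly cut by the shelf edge in the top view, with the black block inside.

Run:
```python
from h import *
from scipy.optimize import least_squares
print("bar tri",tri((268,294.5),(232.5,291.2)), plane("top",(232.5,291.2),.108),plane("scene",(268,294.5),.104))
# turquoise/lemon positions, katori, shaker from scene/top
def msk(n):
    im=cv2.imread(f"pics/{n}0.png"); return im,[a.astype(int) for a in cv2.split(cv2.cvtColor(im,cv2.COLOR_BGR2HSV))]
Y,X=np.mgrid[:480,:640]
im,(H,S,V)=msk("top")
st=(X>330)&(X<385)&(Y>205)&(Y<255)
g=big(st&(S<45)&(V>75))
for y in range(208,252,2):
    xs=np.where(g[y])[0]
    if len(xs):
        gp=np.where(np.diff(xs)>1)[0]; print(y,xs[0],xs[-1],[(xs[i]+1,xs[i+1]-1) for i in gp],end=' | ')
print()
for x in (352,354,356,358,360,362): 
    ys=np.where(g[:,x])[0]; gp=np.where(np.diff(ys)>1)[0]; print(x,ys[0],ys[-1],[(ys[i]+1,ys[i+1]-1) for i in gp],end=' | ')
im,(H,S,V)=msk("scene"); print("\nscene")
st=(X>290)&(X<345)&(Y>230)&(Y<272); g=big(st&(S<45)&(V>75))
for y in range(238,268,2):
    xs=np.where(g[y])[0]
    if len(xs): gp=np.where(np.diff(xs)>1)[0]; print(y,xs[0],xs[-1],[(xs[i]+1,xs[i+1]-1) for i in gp],end=' | ')
print("\nblock col V rows"); print(V[226:262,318]); print(V[236,296:342]); print(V[240,296:342])
ka=big((X>322)&(X<366)&(Y>212)&(Y<245)&(S<45)&(V>110)); k=np.argwhere(ka)[:,::-1]; print("katori",k.min(0),k.max(0),[plane("scene",p,.035) for p in (k[k[:,0].argmin()],k[k[:,0].argmax()])])
sh=big((X>257)&(X<277)&(Y>228)&(Y<273)&(V>70)&(S<60)); k=np.argwhere(sh)[:,::-1]; print("shaker",k.min(0),k.max(0),plane("scene",(k[:,0].mean(),k[:,1].max()-3),0))
for p,z in(((235,246),.02),((278,257),.02),((298,302),.025)): print(plane("top",p,z))
```

```text
bar tri (array([0.464 , 0.2031, 0.0985]), np.float64(0.0037726904090351642)) [0.4616 0.2001 0.108 ] [0.4591 0.2096 0.104 ]
216 342 356 [] | 218 341 373 [(np.int64(353), np.int64(366))] | 220 340 374 [(np.int64(351), np.int64(368))] | 222 339 375 [(np.int64(350), np.int64(369))] | 224 339 375 [(np.int64(350), np.int64(370))] | 226 339 376 [(np.int64(349), np.int64(370))] | 228 338 376 [(np.int64(349), np.int64(370))] | 230 339 376 [(np.int64(349), np.int64(369))] | 232 339 375 [(np.int64(350), np.int64(368))] | 234 340 375 [(np.int64(352), np.int64(367))] | 236 341 374 [(np.int64(354), np.int64(364))] | 238 342 373 [] | 240 343 371 [] | 242 345 369 [] | 244 348 366 [] | 246 353 361 [] | 
352 215 245 [(np.int64(219), np.int64(234))] | 354 216 246 [(np.int64(218), np.int64(236))] | 356 216 246 [(np.int64(217), np.int64(237))] | 358 238 246 [] | 360 238 246 [] | 362 238 245 [] | 
scene
246 302 331 [(np.int64(308), np.int64(329))] | 248 299 334 [(np.int64(308), np.int64(329))] | 250 298 336 [(np.int64(308), np.int64(329))] | 252 297 336 [(np.int64(308), np.int64(329))] | 254 297 336 [(np.
[... 157 characters left out ...]
 rows
[ 51  54  53  46  46  46  47  49  39  25  31  38  36  26  23  26  27  26
  25  24  24  24  27  27  26  26  26  27  26  26  27  91 141 153 151 158]
[ 58  52  49  53  52  52  50  48  50  49  48  52  53  51  42  42  40  32
  33  28  26  33  31  36  38  38  43  44  44  38  30  29  28  28  30  48
 109 150 157 162 166 172 176 180 181 182]
[46 47 45 45 39 36 38 32 32 28 36 38 45 39 34 29 26 24 24 23 24 23 23 24
 24 23 22 23 23 24 24 27 31 32 28 27 26 27 28 28 25 24 33 49 71 75]
katori [326 213] [365 239] [array([ 0.6835, -0.1956,  0.035 ]), array([ 0.6512, -0.3239,  0.035 ])]
shaker [258 229] [276 269] [0.6808 0.0221 0.    ]
[0.5863 0.2106 0.02  ]
[0.5546 0.1007 0.02  ]
[0.4385 0.0515 0.025 ]
```

Call:
{"fn": "arm_command", "kwargs": {"motion": [{"gripper":-1,"slide":[3.5,3.5,0.5],"rot":[0,0,-0.1]},{"gripper":-1,"slide":[3.5,3.5,0.5],"rot":[0,0,-0.1]},{"gripper":-1,"slide":[3.5,3.5,0.5],"rot":[0,0,-0.1]},{"gripper":-1,"slide":[3,4,0.5],"rot":[0,0,-0.08]},{"gripper":-1,"slide":[3,4,0],"rot":[0,0,0]},{"gripper":-1,"slide":[3,4,0],"rot":[0,0,0]},{"gripper":-1,"slide":[1,4.5,0],"rot":[0,0,0]},{"gripper":-1,"slide":[1,4.5,0],"rot":[0,0,0]},{"gripper":-1,"slide":[0.5,4.5,0],"rot":[0,0,0]},{"gripper":-1,"slide":[0,4.5,0],"rot":[0,0,0]}]}}

```text
time: 1.1
position: [0.4377, -0.1792, 0.2511]
tool_rot: [-3.141, 0.038, 0.0]
contact_force: [1.4, 0.6, -0.5]
finger_gap: 0.0858
gripper_force: 0.0
```

Call:
{"fn": "arm_command", "kwargs": {"motion": [{"gripper":-1,"slide":[0.4,3.8,0],"rot":[0,0,-0.01]},{"gripper":-1,"slide":[0.4,3.8,0],"rot":[0,0,0]},{"gripper":-1,"slide":[0.4,3.8,0],"rot":[0,0,0]},{"gripper":-1,"slide":[0.4,3.8,0],"rot":[0,0,0]},{"gripper":-1,"slide":[0.4,3.8,0],"rot":[-0.003,-0.09,0]},{"gripper":-1,"slide":[0.4,3.8,0],"rot":[-0.003,-0.09,0]},{"gripper":-1,"slide":[0.4,3.8,0],"rot":[-0.003,-0.09,0]},{"gripper":-1,"slide":[0.4,3.8,0],"rot":[-0.003,-0.09,0]},{"gripper":-1,"slide":[0.4,3.8,0],"rot":[-0.003,-0.09,0]},{"gripper":-1,"slide":[0.3,4.0,0],"rot":[-0.003,-0.09,0]}]}}

```text
time: 2.1
position: [0.4753, 0.1851, 0.251]
tool_rot: [3.028, -0.054, 0.783]
contact_force: [0.2, -0.9, -0.7]
finger_gap: 0.0852
gripper_force: 0.0
```

```bash
cat >> h.py <<'E'
from scipy.spatial.transform import Rotation as Ro
def st():
    s=r.sense(); R=Ro.from_rotvec(s["tool_rot"]).as_matrix()
    print("t",round(float(s["time"]),2),"q",s["joint_pos"],"p",s["position"],"gap",s["finger_gap"],"F",s["contact_force"])
    print("z",R[:,2],"y",R[:,1],"lean",np.degrees(np.arccos(-R[2,2])),"grasp",s["position"]-.019*R[:,2]); return s,R
E
python3 - <<'E'
from h import *
st()
print(plane("top",(359.5,237.5),.003)+[.028,0,0],plane("top",(359.5,216.5),.03)-[.028,0,0],plane("top",(348.5,227),.003)-[0,.028,0],plane("top",(370.5,227),.03)+[0,.028,0])
print("tray",plane("top",(357.2,228),.006))
o,d=ray("scene",(318.5,245)); P=plane("scene",(318.5,245),.015); print("scene block lateral",P[:2]@[-.7383,-.6744])
E
```

```text
t 2.1 q [ 0.3313  0.1875  2.0876 -0.4437  0.4279  2.3021] p [0.4753 0.1851 0.251 ] gap 0.08521335931672232 F [ 0.2324 -0.9119 -0.7321]
z [ 0.4841 -0.0219 -0.8747] y [-0.0367 -0.9993  0.0047] lean 28.98862834245338 grasp [0.4661 0.1855 0.2676]
[ 0.6311 -0.1109  0.003 ] [ 0.6247 -0.111   0.03  ] [ 0.632  -0.1113  0.003 ] [ 0.6242 -0.11    0.03  ]
tray [ 0.628  -0.1057  0.006 ]
scene block lateral -0.393276379064985
```

Call:
{"fn": "arm_command", "kwargs": {"motion": [{"gripper":-1,"slide":[0,0,0],"rot":[-0.0724,0.0033,0.1308]},{"gripper":-1,"slide":[0,0,0],"rot":[-0.0724,0.0033,0.1308]},{"gripper":-1,"slide":[0,0,0],"rot":[-0.0724,0.0033,0.1308]},{"gripper":-1,"slide":[0,0,0],"rot":[-0.0724,0.0033,0.1308]},{"gripper":-1,"slide":[0,0,0],"rot":[-0.0724,0.0033,0.1308]},{"gripper":-1,"slide":[0,0,0],"rot":[-0.0724,0.0033,0.1308]},{"gripper":-1,"slide":[0,0,0],"rot":[-0.0724,0.0033,0.1308]},{"gripper":-1,"slide":[0,0,0],"rot":[-0.0724,0.0033,0.1308]},{"gripper":-1,"slide":[0,0,0],"rot":[-0.0724,0.0033,0.1308]},{"gripper":-1,"slide":[0,0,0],"rot":[-0.0724,0.0033,0.1308]}]}}

```text
time: 3.1
position: [0.4758, 0.1829, 0.2508]
tool_rot: [2.037, 1.831, 0.503]
contact_force: [0.1, -0.3, -0.2]
finger_gap: 0.0855
gripper_force: 0.0
```

Call:
{"fn": "arm_command", "kwargs": {"motion": [{"gripper":-1,"slide":[0,0,0],"rot":[-0.0724,0.0033,0.1308]},{"gripper":-1,"slide":[0,0,0],"rot":[-0.0724,0.0033,0.1308]},{"gripper":-1,"slide":[0,0,0],"rot":[-0.0724,0.0033,0.1308]},{"gripper":-1,"slide":[0,0,0],"rot":[-0.0724,0.0033,0.1308]},{"gripper":-1,"slide":[0,0,0],"rot":[-0.0724,0.0033,0.1308]},{"gripper":-1,"slide":[0,0,0],"rot":[-0.0724,0.0033,0.1308]},{"gripper":-1,"slide":[0,0,0],"rot":[-0.0724,0.0033,0.1308]},{"gripper":-1,"slide":[0,0,0],"rot":[-0.0724,0.0033,0.1308]},{"gripper":-1,"slide":[0,0,0],"rot":[-0.0724,0.0033,0.1308]},{"gripper":-1,"slide":[0,0,0],"rot":[-0.0724,0.0033,0.1308]}]}}

```text
time: 4.1
position: [0.4758, 0.1829, 0.2508]
tool_rot: [0.237, 2.622, 0.033]
contact_force: [-0.0, -0.2, 0.5]
finger_gap: 0.0853
gripper_force: 0.0
```

Call:
{"fn": "arm_command", "kwargs": {"motion": [{"gripper":-1,"slide":[0,0,0],"rot":[-0.0724,0.0033,0.1308]},{"gripper":-1,"slide":[0,0.4,-0.4],"rot":[0,-0.04,0]},{"gripper":-1,"slide":[0,0.4,-0.4],"rot":[0,-0.04,0]},{"gripper":-1,"slide":[0,0.4,-0.4],"rot":[0,-0.04,0]},{"gripper":-1,"slide":[0,0.3,-0.4],"rot":[0,-0.04,0]},{"gripper":-1,"slide":[0,0.3,-0.4],"rot":[0,-0.04,0]},{"gripper":-1,"slide":[0,0,-0.4],"rot":[0,-0.02,0]},{"gripper":-1,"slide":[0,0,-0.4],"rot":[0,0,0]},{"gripper":-1,"slide":[0,0,-0.4],"rot":[0,0,0]},{"gripper":-1,"slide":[0,0,0],"rot":[0,0,0]}]}}

```text
time: 5.1
position: [0.4814, 0.2022, 0.2471]
tool_rot: [0.044, 2.456, -0.008]
contact_force: [-0.2, 0.7, 0.4]
finger_gap: 0.0852
gripper_force: 0.0
```

Run:
```python
from h import *
st()
for n in("scene","top"): cv2.imwrite(f"pics/{n}1.png",r.grab_frame(n)[:,:,::-1])
a=cv2.imread("pics/scene1.png")[180:380,180:400]; b=cv2.imread("pics/top1.png")[220:370,170:335]
cv2.imwrite("pics/m2.png",np.hstack([cv2.resize(a,(400,364)),cv2.resize(b,(400,364))]))
```

```text
t 5.1 q [ 0.3993  0.2083  2.1673 -1.1346  0.2928 -0.1057] p [0.4814 0.2022 0.2471] gap 0.08516234401772806 F [-0.2234  0.7442  0.4384]
z [ 0.6323 -0.0172 -0.7746] y [0.0342 0.9994 0.0057] lean 39.235488094322534 grasp [0.4694 0.2025 0.2618]
```

View pics/m2.png

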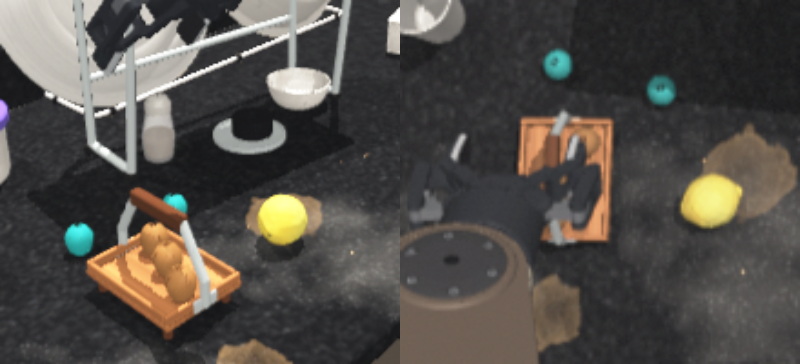

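The picture shows the gripper above the dish, offset toward the robot, with the dish undisturbed. Joint 4 has reached its limit, so I'll fit the arm's kinematics to plan a workable wrist configuration.

```bash
cat > kin.py <<'E'
import numpy as np
from scipy.optimize import least_squares
from scipy.spatial.transform import Rotation as Ro
LO=np.array([-3.1,-.84,.05,-1.13,.06,-2.69]);HI=np.array([3.1,2.19,2.79,4.28,2.93,2.69])
def Rz(a): return Ro.from_euler('z',a).as_matrix()
def Ry(a): return Ro.from_euler('y',a).as_matrix()
def fk(q,P):
    h,a,L1,L2,e,Lt=P
    A=Rz(q[0])@Ry(q[1]); p=Rz(q[0])@np.array([a,0,h])+A@[0,0,L1]
    B=A@Ry(q[2]); p=p+B@np.array([e,0,L2])
    C=B@Rz(S4*q[3])@Ry(q[4])@Rz(S6*q[5]+O6); return p+C@[0,0,Lt],C
S4,S6,O6=1,1,0
E
python3 - <<'E'
import kin; from kin import *
np.set_printoptions(precision=4,suppress=True)
D=[([-1.321,.491,1.559,0,1.092,-.106],[.218,-.586,.231],[-3.091,-.556,0]),
([.3313,.1875,2.0876,-.4437,.4279,2.3021],[.4753,.1851,.2510],[3.028,-.054,.783]),
([.3993,.2083,2.1673,-1.1346,.2928,-.1057],[.4814,.2022,.2471],[.044,2.456,-.008])]
for s4 in(1,-1):
  for s6 in (1,-1):
    kin.S4,kin.S6,kin.O6=s4,s6,0
    Rs=[fk(np.array(q),np.zeros(6))[1].T@Ro.from_rotvec(w).as_matrix() for q,p,w in D]
    print(s4,s6,[Ro.from_matrix(R).as_rotvec() for R in Rs])
    f=lambda P:np.concatenate([fk(np.array(q),P)[0]-p for q,p,w in D]+[1e-3*(P-[.2,0,.45,.4,0,.2])])
    s=least_squares(f,[.2,0,.45,.4,0,.2]); print(s.x,np.abs(s.fun[:9]).max())
E
```

```text
1 1 [array([0.0003, 0.0005, 1.5706]), array([-0.0001,  0.0003,  1.5711]), array([ 0.0003, -0.0004,  1.5705])]
[-0.2136  0.4044  0.3854 -0.0012 -0.0787 -0.0331] 0.06440364564589773
1 -1 [array([0.0004, 0.0005, 1.3586]), array([ 0.0001,  0.0003, -0.1079]), array([ 0.0003, -0.0004,  1.3591])]
[-0.2136  0.4044  0.3854 -0.0012 -0.0787 -0.0331] 0.06440364564589773
-1 1 [array([0.0003, 0.0005, 1.5706]), array([-0.3662, -0.0195,  0.7465]), array([ 0.4191, -0.3392, -0.6492])]
[-0.1171  0.3092  0.4331  0.0959 -0.0499  0.0348] 0.06438180019473391
-1 -1 [array([0.0004, 0.0005, 1.3586]), array([-0.2622,  0.2627, -0.9141]), array([ 0.3862, -0.3867, -0.8554])]
[-0.1171  0.3092  0.4331  0.0959 -0.0499  0.0348] 0.06438180019473391
```

```bash
sed -i 's/h,a,L1,L2,e,Lt=P/h,a,L1,L2,e,Lt,d=P/; s/\[a,0,h\]/[a,d,h]/; s/S4,S6,O6=1,1,0/S4,S6,O6=1,1,np.pi\/2/' kin.py
python3 - <<'E'
import kin; from kin import *
np.set_printoptions(precision=4,suppress=True)
D=[([-1.321,.491,1.559,0,1.092,-.106],[.218,-.586,.231],[-3.091,-.556,0]),
([.3313,.1875,2.0876,-.4437,.4279,2.3021],[.4753,.1851,.2510],[3.028,-.054,.783]),
([.3993,.2083,2.1673,-1.1346,.2928,-.1057],[.4814,.2022,.2471],[.044,2.456,-.008])]
for x0 in ([.3,0,.45,.4,0,.25,.066],[.3,0,.45,.45,0,.35,.066],[.15,0,.5,.4,0,.2,.066]):
    f=lambda P:np.concatenate([fk(np.array(q),P)[0]-p for q,p,w in D]+[1e-3*(P-x0)])
    s=least_squares(f,x0); print(s.x,np.abs(s.fun[:9]).max())
E
```

```text
[ 0.1988 -0.0023  0.5891  0.4135  0.0445  0.2571  0.0663] 9.304193040113318e-05
[ 0.1988 -0.0023  0.5891  0.4135  0.0445  0.2571  0.0663] 9.292077973024893e-05
[ 0.1987 -0.0023  0.5891  0.4134  0.0444  0.2571  0.0663] 9.238498584693278e-05
```

```bash
cat >> kin.py <<'E'
P0=np.array([.1988,-.0023,.5891,.4135,.0445,.2571,.0663])
def toolR(lean,yaw,flip=0): # tool z leaned forward along yaw; y = +dish y (flip 0) or - (flip 1)
    z=np.array([np.sin(lean)*np.cos(yaw),np.sin(lean)*np.sin(yaw),-np.cos(lean)]); y=np.array([-np.sin(yaw),np.cos(yaw),0])*(1-2*flip)
    return np.c_[np.cross(y,z),y,z]
def ik(p,R,seeds):
    out=[]
    for s in seeds:
        def f(q):
            x,C=fk(q,P0); return np.r_[(x-p)*5,Ro.from_matrix(C.T@R).as_rotvec()]
        o=least_squares(f,np.clip(s,LO+1e-3,HI-1e-3),bounds=(LO,HI))
        out.append((np.linalg.norm(o.fun),o.x))
    ok=[]
    for e,q in sorted(out,key=lambda t:t[0]):
        if (e<2e-3 or not ok) and not any(np.abs(q-k[1]).max()<.05 for k in ok): ok.append((e,q))
    return ok
def tcp(bar,R): return np.asarray(bar)+.019*R[:,2]
SE=[np.array([.3,.5,2.,a,.4,b]) for a in(-.9,.2,1.5,3,4.1) for b in(-2,0,2)]
E
python3 - <<'E'
from kin import *
np.set_printoptions(precision=3,suppress=True)
for lean in(35,40,45):
  for fl in (0,1):
    R=toolR(np.radians(lean),-.035,fl)
    for z in(.1,.18):
      print("dish",lean,fl,z,[(round(e,3),q) for e,q in ik(tcp([.464,.203,z],R),R,SE)])
for lean in(36,42):
  for fl in (0,1):
    R=toolR(np.radians(lean),-.095,fl)
    for b in([.630,-.111,.112],[.45,-.094,.14]): print("stand",lean,fl,b,[(round(e,3),q) for e,q in ik(tcp(b,R),R,SE)])
E
```

```text
dish 35 0 0.1 [(np.float64(0.0), array([0.394, 0.543, 2.298, 3.892, 0.357, 1.211]))]
dish 35 0 0.18 [(np.float64(0.048), array([0.379, 0.364, 2.267, 4.28 , 0.238, 0.779]))]
dish 35 1 0.1 [(np.float64(0.0), array([ 0.394,  0.543,  2.298,  3.892,  0.357, -1.931]))]
dish 35 1 0.18 [(np.float64(0.048), array([ 0.379,  0.364,  2.267,  4.28 ,  0.238, -2.362]))]
dish 40 0 0.1 [(np.float64(0.0), array([0.412, 0.57 , 2.337, 3.767, 0.495, 1.357]))]
dish 40 0 0.18 [(np.float64(0.0), array([0.412, 0.372, 2.276, 4.224, 0.32 , 0.862]))]
dish 40 1 0.1 [(np.float64(0.0), array([ 0.412,  0.57 ,  2.337,  3.767,  0.495, -1.785]))]
dish 40 1 0.18 [(np.float64(0.0), array([ 0.412,  0.372,  2.276,  4.224,  0.32 , -2.28 ]))]
dish 45 0 0.1 [(np.float64(0.0), array([0.431, 0.604, 2.373, 3.7  , 0.642, 1.448]))]
dish 45 0 0.18 [(np.float64(0.0), array([0.431, 0.394, 2.317, 3.991, 0.437, 1.112]))]
dish 45 1 0.1 [(np.float64(0.0), array([ 0.431,  0.604,  2.373,  3.7  ,  0.642, -1.693]))]
dish 45 1 0.18 [(np.float64(0.0), array([ 0.431,  0.394,  2.317,  3.991,  0.437, -2.03 ]))]
stand 36 0 [0.63, -0.111, 0.112] [(np.float64(0.0), array([-0.329,  0.598,  2.024,  2.178,  0.167,  2.337]))]
stand 36 0 [0.45, -0.094, 0.14] [(np.float64(0.0), array([-0.462,  0.406,  2.426,  2.488,  0.355,  1.892]))]
stand 36 1 [0.63, -0.111, 0.112] [(np.float64(0.0), array([-0.329,  0.598,  2.024,  2.178,  0.167, -0.804]))]
stand 36 1 [0.45, -0.094, 0.14] [(np.float64(0.0), array([-0.462,  0.406,  2.426,  2.488,  0.355, -1.25 ]))]
stand 42 0 [0.63, -0.111, 0.112] [(np.float64(0.0), array([-0.339,  0.613,  2.078,  2.588,  0.312,  1.92 ]))]
stand 42 0 [0.45, -0.094, 0.14] [(np.float64(0.0), array([-0.486,  0.445,  2.485,  2.625,  0.542,  1.726]))]
stand 42 1 [0.63, -0.111, 0.112] [(np.float64(0.0), array([-0.339,  0.613,  2.078,  2.588,  0.312, -1.222]))]
stand 42 1 [0.45, -0.094, 0.14] [(np.float64(0.0), array([-0.486,  0.445,  2.485,  2.625,  0.542, -1.415]))]
```

```bash
cat > sim.py <<'E'
from kin import *
np.set_printoptions(precision=2,suppress=True)
VM=.7*np.array([2.22,2.22,2.79,3.14,3.14,3.14])
def sim(q,W):  # W rows: bar xyz, lean deg, yaw, nrows to reach
    for a,b in zip(W[:-1],W[1:]):
        a,b=np.array(a,float),np.array(b,float); n=int(b[5]); mx=0; em=0
        Ra=toolR(np.radians(a[3]),a[4]); pa=tcp(a[:3],Ra); Rb=toolR(np.radians(b[3]),b[4]); pb=tcp(b[:3],Rb)
        w=Ro.from_matrix(Rb@Ra.T).as_rotvec(); lo=q.copy(); hi=q.copy()
        for k in range(1,n+1):
            e,qn=ik(pa+(pb-pa)*k/n,Ro.from_rotvec(w*k/n).as_matrix()@Ra,[q])[0]
            mx=max(mx,(np.abs(qn-q)/.1/VM).max()); em=max(em,e); q=qn; lo=np.minimum(lo,q);hi=np.maximum(hi,q)
        print("slide/row cm",100*(pb-pa)/n,"rot/row",np.round(w/n,4),"n",n,"v",round(mx,2),"err",round(em,4),"q",q)
    return q
E
python3 - <<'E'
from sim import *
q=np.array([.3993,.2083,2.1673,-1.1346,.2928,-.1057]).clip(LO+1e-3,HI-1e-3)
y=-.035
sim(q,[(.4694,.2025,.2618,39.2,y,0),(.50,0,.26,20,y,10),(.50,-.15,.25,25,y,10),(.50,-.15,.22,43,y,10),(.464,.203,.18,43,y,20),(.464,.203,.1,43,y,10),
 (.464,.203,.175,43,y,10),(.47,.05,.18,43,y,10),(.455,-.094,.17,43,-.095,10),(.455,-.094,.142,43,-.095,5),(.63,-.111,.142,43,-.095,20)])
E
```

```text
slide/row cm [ 0.25 -2.02 -0.05] rot/row [ 0.    0.03 -0.  ] n 10 v 1.14 err 0.0 q [-0.15  0.2   2.04  0.08  0.55 -1.75]
slide/row cm [ 0.02 -1.5  -0.09] rot/row [-0.   -0.01  0.  ] n 10 v 0.3 err 0.0 q [-0.51  0.24  2.05  0.42  0.5  -2.38]
slide/row cm [ 0.05 -0.   -0.27] rot/row [-0.   -0.03 -0.  ] n 10 v 0.5 err 0.1971 q [-0.48  0.26  2.15  0.79  0.24 -2.69]
slide/row cm [-0.18  1.76 -0.2 ] rot/row [0. 0. 0.] n 20 v 0.28 err 0.2902 q [ 0.22  0.31  2.24  1.32  0.06 -2.69]
slide/row cm [ 0.   0.  -0.8] rot/row [0. 0. 0.] n 10 v 0.1 err 0.3838 q [ 0.23  0.46  2.21  1.34  0.06 -2.69]
slide/row cm [0.   0.   0.75] rot/row [0. 0. 0.] n 10 v 0.1 err 0.3743 q [ 0.23  0.32  2.23  1.32  0.06 -2.69]
slide/row cm [ 0.06 -1.53  0.05] rot/row [0. 0. 0.] n 10 v 0.19 err 0.2836 q [-0.07  0.27  2.29  1.1   0.06 -2.69]
slide/row cm [-0.15 -1.45 -0.1 ] rot/row [ 0.    0.   -0.01] n 10 v 0.19 err 0.2518 q [-0.35  0.28  2.29  0.92  0.06 -2.69]
slide/row cm [ 0.    0.   -0.56] rot/row [0. 0. 0.] n 5 v 0.07 err 0.2977 q [-0.35  0.33  2.28  0.91  0.06 -2.69]
slide/row cm [ 0.88 -0.09  0.  ] rot/row [0. 0. 0.] n 20 v 0.09 err 0.2916 q [-0.29  0.53  1.97  0.97  0.06 -2.69]
```

```bash
sed -i 's/def sim(q,W):/def sim(q,W,fl=1):/; s/,a\[4\])/,a[4],fl)/; s/,b\[4\])/,b[4],fl)/' sim.py
python3 - <<'E'
from sim import *
q=np.array([.3993,.2083,2.1673,-1.1346,.2928,-.1057]).clip(LO+1e-3,HI-1e-3)
y=-.035
q=sim(q,[(.4694,.2025,.2618,39.2,y,0),(.48,.15,.26,30,y,10),(.50,0,.26,20,y,10)],0)
R=toolR(np.radians(20),y,0); 
z=R[:,2]; print("turn axis row", z*.1496)
q=q+[0,0,0,0,0,np.pi]; 
for l in [22,]:
 q=sim(q,[(.50,0,.26,20,y,0),(.50,-.15,.25,25,y,10),(.50,-.15,.22,43,y,10),(.464,.203,.18,43,y,20),(.464,.203,.1,43,y,10),
 (.464,.203,.175,43,y,10),(.47,.05,.18,43,y,10),(.455,-.094,.17,43,-.095,10),(.455,-.094,.142,43,-.095,5),(.63,-.111,.142,43,-.095,20)])
E
```

```text
slide/row cm [ 0.08 -0.52 -0.04] rot/row [0.   0.02 0.  ] n 10 v 0.43 err 0.0 q [ 0.23  0.19  2.11 -0.4   0.35 -0.96]
slide/row cm [ 0.17 -1.5  -0.01] rot/row [ 0.    0.02 -0.  ] n 10 v 0.51 err 0.0 q [-0.15  0.2   2.04  0.08  0.55 -1.75]
turn axis row [ 0.05 -0.   -0.14]
slide/row cm [ 0.02 -1.5  -0.09] rot/row [-0.   -0.01  0.  ] n 10 v 0.3 err 0.0 q [-0.51  0.24  2.05  0.42  0.5   0.77]
slide/row cm [ 0.05 -0.   -0.27] rot/row [-0.   -0.03 -0.  ] n 10 v 0.83 err 0.0 q [-0.59  0.29  2.26  1.78  0.37 -0.65]
slide/row cm [-0.18  1.76 -0.2 ] rot/row [0. 0. 0.] n 20 v 0.63 err 0.0 q [ 0.42  0.38  2.3   4.07  0.39 -2.11]
slide/row cm [ 0.   0.  -0.8] rot/row [0. 0. 0.] n 10 v 0.25 err 0.0 q [ 0.42  0.59  2.36  3.72  0.58 -1.73]
slide/row cm [0.   0.   0.75] rot/row [0. 0. 0.] n 10 v 0.22 err 0.0 q [ 0.42  0.4   2.31  4.04  0.4  -2.08]
slide/row cm [ 0.06 -1.53  0.05] rot/row [0. 0. 0.] n 10 v 0.43 err 0.0 q [-0.03  0.34  2.42  3.14  0.37 -1.57]
slide/row cm [-0.15 -1.45 -0.1 ] rot/row [ 0.    0.   -0.01] n 10 v 0.32 err 0.0 q [-0.48  0.36  2.45  2.52  0.46 -1.29]
slide/row cm [ 0.    0.   -0.56] rot/row [0. 0. 0.] n 5 v 0.13 err 0.0 q [-0.48  0.45  2.48  2.63  0.56 -1.42]
slide/row cm [ 0.88 -0.09  0.  ] rot/row [0. 0. 0.] n 20 v 0.11 err 0.0 q [-0.34  0.56  2.07  2.49  0.28 -1.12]
```

Call:
{"fn": "arm_command", "kwargs": {"motion": [{"gripper":-1,"slide":[0.1,-0.5,0],"rot":[0.0006,0.016,0]},{"gripper":-1,"slide":[0.1,-0.5,0],"rot":[0.0006,0.016,0]},{"gripper":-1,"slide":[0.1,-0.5,0],"rot":[0.0006,0.016,0]},{"gripper":-1,"slide":[0.1,-0.5,0],"rot":[0.0006,0.016,0]},{"gripper":-1,"slide":[0.1,-0.5,0],"rot":[0.0006,0.016,0]},{"gripper":-1,"slide":[0.1,-0.5,0],"rot":[0.0006,0.016,0]},{"gripper":-1,"slide":[0.1,-0.5,0],"rot":[0.0006,0.016,0]},{"gripper":-1,"slide":[0.1,-0.5,0],"rot":[0.0006,0.016,0]},{"gripper":-1,"slide":[0.1,-0.5,0],"rot":[0.0006,0.016,0]},{"gripper":-1,"slide":[0.1,-0.5,0],"rot":[0.0006,0.016,0]}]}}

```text
time: 6.2
position: [0.4912, 0.1521, 0.2471]
tool_rot: [0.05, 2.617, -0.003]
contact_force: [-0.4, 0.4, -0.6]
finger_gap: 0.0855
gripper_force: 0.0
```

Call:
{"fn": "arm_command", "kwargs": {"motion": [{"gripper":-1,"slide":[0.1,-1.5,0],"rot":[0.0006,0.0175,0]},{"gripper":-1,"slide":[0.1,-1.5,0],"rot":[0.0006,0.0175,0]},{"gripper":-1,"slide":[0.1,-1.5,0],"rot":[0.0006,0.0175,0]},{"gripper":-1,"slide":[0.1,-1.5,0],"rot":[0.0006,0.0175,0]},{"gripper":-1,"slide":[0.1,-1.5,0],"rot":[0.0006,0.0175,0]},{"gripper":-1,"slide":[0.1,-1.5,0],"rot":[0.0006,0.0175,0]},{"gripper":-1,"slide":[0.1,-1.5,0],"rot":[0.0006,0.0175,0]},{"gripper":-1,"slide":[0.1,-1.5,0],"rot":[0.0006,0.0175,0]},{"gripper":-1,"slide":[0.1,-1.5,0],"rot":[0.0006,0.0175,0]},{"gripper":-1,"slide":[0.1,-1.5,0],"rot":[0.0006,0.0175,0]}]}}

```text
time: 7.2
position: [0.5011, 0.0016, 0.2471]
tool_rot: [0.054, 2.792, 0.0]
contact_force: [0.2, -0.9, 0.6]
finger_gap: 0.0855
gripper_force: 0.0
```

Call:
{"fn": "arm_command", "kwargs": {"motion": [{"gripper":-1,"slide":[0,0,0],"rot":[0.0511,-0.0018,-0.1406]},{"gripper":-1,"slide":[0,0,0],"rot":[0.0511,-0.0018,-0.1406]},{"gripper":-1,"slide":[0,0,0],"rot":[0.0511,-0.0018,-0.1406]},{"gripper":-1,"slide":[0,0,0],"rot":[0.0511,-0.0018,-0.1406]},{"gripper":-1,"slide":[0,0,0],"rot":[0.0511,-0.0018,-0.1406]},{"gripper":-1,"slide":[0,0,0],"rot":[0.0511,-0.0018,-0.1406]},{"gripper":-1,"slide":[0,0,0],"rot":[0.0511,-0.0018,-0.1406]},{"gripper":-1,"slide":[0,0,0],"rot":[0.0511,-0.0018,-0.1406]},{"gripper":-1,"slide":[0,0,0],"rot":[0.0511,-0.0018,-0.1406]},{"gripper":-1,"slide":[0,0,0],"rot":[0.0511,-0.0018,-0.1406]}]}}

```text
time: 8.2
position: [0.5011, 0.0022, 0.247]
tool_rot: [1.992, 2.05, 0.343]
contact_force: [-0.3, 0.7, -0.2]
finger_gap: 0.0854
gripper_force: 0.0
```

Call:
{"fn": "arm_command", "kwargs": {"motion": [{"gripper":-1,"slide":[0,0,0],"rot":[0.0511,-0.0018,-0.1406]},{"gripper":-1,"slide":[0,0,0],"rot":[0.0511,-0.0018,-0.1406]},{"gripper":-1,"slide":[0,0,0],"rot":[0.0511,-0.0018,-0.1406]},{"gripper":-1,"slide":[0,0,0],"rot":[0.0511,-0.0018,-0.1406]},{"gripper":-1,"slide":[0,0,0],"rot":[0.0511,-0.0018,-0.1406]},{"gripper":-1,"slide":[0,0,0],"rot":[0.0511,-0.0018,-0.1406]},{"gripper":-1,"slide":[0,0,0],"rot":[0.0511,-0.0018,-0.1406]},{"gripper":-1,"slide":[0,0,0],"rot":[0.0511,-0.0018,-0.1406]},{"gripper":-1,"slide":[0,0,0],"rot":[0.0511,-0.0018,-0.1406]},{"gripper":-1,"slide":[0,0,0],"rot":[0.0511,-0.0018,-0.1406]}]}}

```text
time: 9.2
position: [0.5011, 0.0022, 0.247]
tool_rot: [3.055, 0.157, 0.536]
contact_force: [0.2, 0.5, -0.1]
finger_gap: 0.0854
gripper_force: 0.0
```

Call:
{"fn": "arm_command", "kwargs": {"motion": [{"gripper":-1,"slide":[0,0,0],"rot":[0.0511,-0.0018,-0.1406]},{"gripper":-1,"slide":[0,-1.7,-0.1],"rot":[0,-0.01,0]},{"gripper":-1,"slide":[0,-1.7,-0.1],"rot":[0,-0.01,0]},{"gripper":-1,"slide":[0,-1.7,-0.1],"rot":[0,-0.01,0]},{"gripper":-1,"slide":[0,-1.7,-0.1],"rot":[0,-0.01,0]},{"gripper":-1,"slide":[0,-1.7,-0.1],"rot":[0,-0.01,0]},{"gripper":-1,"slide":[0,-1.7,-0.1],"rot":[0,-0.01,0]},{"gripper":-1,"slide":[0,-1.7,-0.1],"rot":[0,-0.01,0]},{"gripper":-1,"slide":[0,-1.7,-0.1],"rot":[0,-0.01,0]},{"gripper":-1,"slide":[0,-1.4,-0.1],"rot":[0,-0.01,0]}]}}

```text
time: 10.2
position: [0.501, -0.1486, 0.238]
tool_rot: [3.057, -0.064, 0.681]
contact_force: [-0.5, 0.7, -0.0]
finger_gap: 0.0854
gripper_force: 0.0
```

```bash
python3 -c "
from h import *
st()"
```

```text
t 10.2 q [-0.5095  0.2216  2.0572  0.4084  0.5017  0.7794] p [ 0.501  -0.1486  0.238 ] gap 0.085402728227208 F [-0.4875  0.6926 -0.0194]
z [ 0.424  -0.0181 -0.9055] y [-0.042  -0.9991  0.0003] lean 25.112016551986574 grasp [ 0.493  -0.1483  0.2552]
```

Call:
{"fn": "arm_command", "kwargs": {"motion": [{"gripper":-1,"slide":[0.1,0,-0.3],"rot":[-0.0013,-0.031,0]},{"gripper":-1,"slide":[0,0,-0.3],"rot":[-0.0013,-0.031,0]},{"gripper":-1,"slide":[0.1,0,-0.3],"rot":[-0.0013,-0.031,0]},{"gripper":-1,"slide":[0,0,-0.3],"rot":[-0.0013,-0.031,0]},{"gripper":-1,"slide":[0.1,0,-0.3],"rot":[-0.0013,-0.031,0]},{"gripper":-1,"slide":[0,0,-0.3],"rot":[-0.0013,-0.031,0]},{"gripper":-1,"slide":[0.1,0,-0.3],"rot":[-0.0013,-0.031,0]},{"gripper":-1,"slide":[0,0,-0.3],"rot":[-0.0013,-0.031,0]},{"gripper":-1,"slide":[0.1,0,-0.3],"rot":[-0.0013,-0.031,0]},{"gripper":-1,"slide":[0,0,0],"rot":[-0.0013,-0.031,0]}]}}

```text
time: 11.2
position: [0.5061, -0.1478, 0.2108]
tool_rot: [2.908, -0.061, 1.143]
contact_force: [0.0, 0.1, 0.2]
finger_gap: 0.0855
gripper_force: 0.0
```

Call:
{"fn": "arm_command", "kwargs": {"motion": [{"gripper":-1,"slide":[-0.1,1.7,-0.2],"rot":[0,0,0]},{"gripper":-1,"slide":[-0.2,1.7,-0.2],"rot":[0,0,0]},{"gripper":-1,"slide":[-0.1,1.8,-0.2],"rot":[0,0,0]},{"gripper":-1,"slide":[-0.2,1.8,-0.2],"rot":[0,0,0]},{"gripper":-1,"slide":[-0.1,1.8,-0.2],"rot":[0,0,0]},{"gripper":-1,"slide":[-0.2,1.8,-0.2],"rot":[0,0,0]},{"gripper":-1,"slide":[-0.1,1.8,-0.2],"rot":[0,0,0]},{"gripper":-1,"slide":[-0.2,1.8,-0.2],"rot":[0,0,0]},{"gripper":-1,"slide":[-0.1,1.8,-0.2],"rot":[0,0,0]},{"gripper":-1,"slide":[-0.2,1.8,-0.2],"rot":[0,0,0]}]}}

```text
time: 12.2
position: [0.4912, 0.031, 0.1911]
tool_rot: [2.909, -0.061, 1.142]
contact_force: [0.1, -0.3, 0.5]
finger_gap: 0.0857
gripper_force: 0.0
```

Call:
{"fn": "arm_command", "kwargs": {"motion": [{"gripper":-1,"slide":[-0.1,1.7,-0.2],"rot":[0,0,0]},{"gripper":-1,"slide":[-0.2,1.7,-0.2],"rot":[0,0,0]},{"gripper":-1,"slide":[-0.1,1.7,-0.2],"rot":[0,0,0]},{"gripper":-1,"slide":[-0.2,1.7,-0.2],"rot":[0,0,0]},{"gripper":-1,"slide":[-0.1,1.7,-0.2],"rot":[0,0,0]},{"gripper":-1,"slide":[-0.2,1.7,-0.2],"rot":[0,0,0]},{"gripper":-1,"slide":[-0.1,1.7,-0.2],"rot":[0,0,0]},{"gripper":-1,"slide":[-0.2,1.7,-0.2],"rot":[0,0,0]},{"gripper":-1,"slide":[-0.1,1.8,-0.2],"rot":[0,0,0]},{"gripper":-1,"slide":[-0.2,1.8,-0.2],"rot":[0,0,0]}]}}

```text
time: 13.2
position: [0.4762, 0.2031, 0.1711]
tool_rot: [2.909, -0.061, 1.143]
contact_force: [0.0, -0.4, -0.3]
finger_gap: 0.0852
gripper_force: 0.0
```

```bash
python3 -c "
from h import *
st()"
```

```text
t 13.2 q [ 0.4277  0.372   2.2952  4.1244  0.379  -2.1635] p [0.4762 0.2031 0.1711] gap 0.0852218169285127 F [ 0.0004 -0.417  -0.316 ]
z [ 0.6799 -0.0284 -0.7327] y [-0.0416 -0.9991  0.0001] lean 42.88324353267288 grasp [0.4633 0.2037 0.185 ]
```

Call:
{"fn": "arm_command", "kwargs": {"motion": [{"gripper":-1,"slide":[0,0,-1],"rot":[0,0,0]},{"gripper":-1,"slide":[0,0,-1],"rot":[0,0,0]},{"gripper":-1,"slide":[0,0,-1],"rot":[0,0,0]},{"gripper":-1,"slide":[0,0,-1],"rot":[0,0,0]},{"gripper":-1,"slide":[0,0,-1],"rot":[0,0,0]},{"gripper":-1,"slide":[0,0,-1],"rot":[0,0,0]},{"gripper":-1,"slide":[0,0,-1],"rot":[0,0,0]},{"gripper":-1,"slide":[0,0,-0.8],"rot":[0,0,0]},{"gripper":-1,"slide":[0,0,-0.7],"rot":[0,0,0]},{"gripper":-1,"slide":[0,0,0],"rot":[0,0,0]}]}}

```text
time: 14.2
position: [0.4761, 0.2023, 0.0853]
tool_rot: [2.91, -0.061, 1.141]
contact_force: [-0.2, -0.1, 0.0]
finger_gap: 0.0854
gripper_force: 0.0
```

Run:
```python
from h import *
st()
for n in("scene","top"): cv2.imwrite(f"pics/{n}2.png",r.grab_frame(n)[:,:,::-1])
a=cv2.imread("pics/scene2.png")[210:380,180:370]; b=cv2.imread("pics/top2.png")[220:370,170:335]
cv2.imwrite("pics/m3.png",np.hstack([cv2.resize(a,(400,364)),cv2.resize(b,(400,364))]))
```

```text
t 14.2 q [ 0.4258  0.5903  2.3602  3.7336  0.582  -1.7276] p [0.4761 0.2023 0.0853] gap 0.08540100559200316 F [-0.2041 -0.099   0.0372]
z [ 0.679  -0.0288 -0.7335] y [-0.0423 -0.9991  0.0001] lean 42.815180307296984 grasp [0.4632 0.2029 0.0992]
```

View pics/m3.png

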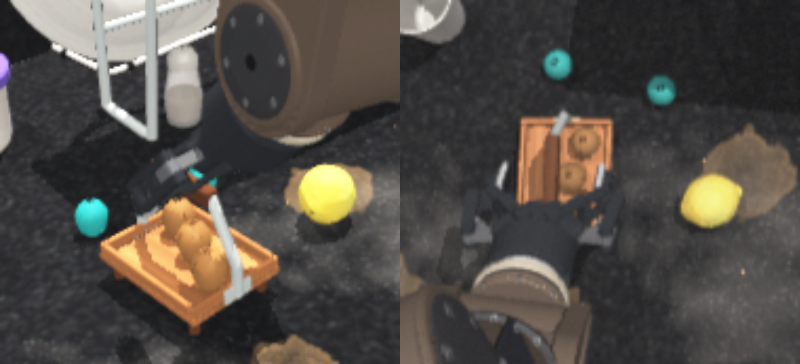

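The fingers straddle the bar: in the right panel the tips are at (500,175) and (600,178), with the bar at x≈551 between them. I'll close the gripper.

Call:
{"fn": "arm_command", "kwargs": {"motion": [{"gripper":1,"slide":[0,0,0],"rot":[0,0,0]},{"gripper":1,"slide":[0,0,0],"rot":[0,0,0]},{"gripper":1,"slide":[0,0,0],"rot":[0,0,0]},{"gripper":1,"slide":[0,0,0],"rot":[0,0,0]},{"gripper":1,"slide":[0,0,0],"rot":[0,0,0]},{"gripper":1,"slide":[0,0,0],"rot":[0,0,0]},{"gripper":1,"slide":[0,0,0],"rot":[0,0,0]},{"gripper":1,"slide":[0,0,0],"rot":[0,0,0]},{"gripper":1,"slide":[0,0,0],"rot":[0,0,0]},{"gripper":1,"slide":[0,0,0],"rot":[0,0,0]}]}}

```text
time: 15.3
position: [0.4761, 0.2024, 0.086]
tool_rot: [2.91, -0.062, 1.142]
contact_force: [0.3, 0.1, -3.5]
finger_gap: 0.0117
gripper_force: 59.4
```

Call:
{"fn": "arm_command", "kwargs": {"motion": [{"gripper":1,"slide":[0,0,0.2],"rot":[0,0,0]},{"gripper":1,"slide":[0,0,0.4],"rot":[0,0,0]},{"gripper":1,"slide":[0,0,0.7],"rot":[0,0,0]},{"gripper":1,"slide":[0,0,1],"rot":[0,0,0]},{"gripper":1,"slide":[0,0,1.2],"rot":[0,0,0]},{"gripper":1,"slide":[0,0,1.2],"rot":[0,0,0]},{"gripper":1,"slide":[0,0,1.2],"rot":[0,0,0]},{"gripper":1,"slide":[0,0,0.9],"rot":[0,0,0]},{"gripper":1,"slide":[0,0,0.5],"rot":[0,0,0]},{"gripper":1,"slide":[0,0,0.2],"rot":[0,0,0]}]}}

```text
time: 16.3
position: [0.4762, 0.2025, 0.1623]
tool_rot: [2.91, -0.063, 1.145]
contact_force: [0.1, -0.6, -2.2]
finger_gap: 0.0122
gripper_force: 59.3
```

Run:
```python
from h import *
st()
for n in("scene","top"): cv2.imwrite(f"pics/{n}3.png",r.grab_frame(n)[:,:,::-1])
a=cv2.imread("pics/scene3.png")[210:380,180:370]; b=cv2.imread("pics/top3.png")[220:370,170:335]
cv2.imwrite("pics/m4.png",np.hstack([cv2.resize(a,(400,364)),cv2.resize(b,(400,364))]))
```

```text
t 16.3 q [ 0.4259  0.3927  2.3055  4.0567  0.397  -2.0909] p [0.4762 0.2025 0.1623] gap 0.012164828632938756 F [ 0.0762 -0.6337 -2.1989]
z [ 0.6809 -0.0277 -0.7319] y [-0.0423 -0.9991 -0.0016] lean 42.95824067174557 grasp [0.4632 0.203  0.1762]
```

View pics/m4.png

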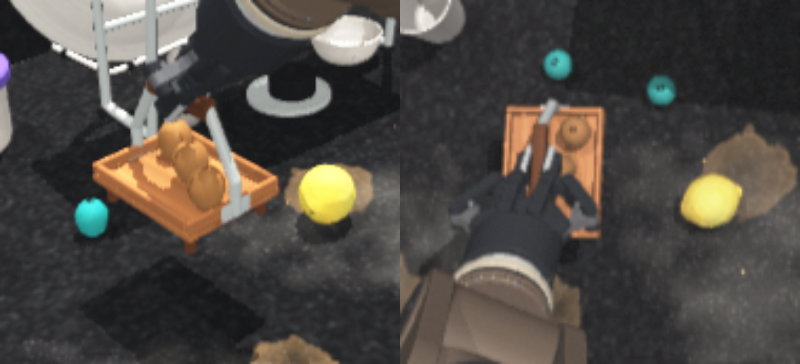

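Left panel: the dish hangs level from the gripper with all three nuts inside. Right panel: the bar is held between the fingers at (545,150). I'll carry it gently to the front of the stand.

Call:
{"fn": "arm_command", "kwargs": {"motion": [{"gripper":1,"slide":[0,-0.3,0],"rot":[0,0,0]},{"gripper":1,"slide":[0,-0.6,0],"rot":[0,0,0]},{"gripper":1,"slide":[0,-0.9,0],"rot":[0,0,0]},{"gripper":1,"slide":[-0.1,-1.2,0],"rot":[0,0,0]},{"gripper":1,"slide":[0,-1.5,0],"rot":[0,0,0]},{"gripper":1,"slide":[-0.1,-1.7,0],"rot":[0,0,0]},{"gripper":1,"slide":[0,-1.7,0],"rot":[0,0,0]},{"gripper":1,"slide":[-0.1,-1.7,0],"rot":[0,0,0]},{"gripper":1,"slide":[0,-1.7,0],"rot":[0,0,0]},{"gripper":1,"slide":[-0.1,-1.7,0],"rot":[0,0,0]}]}}

```text
time: 17.4
position: [0.4719, 0.0717, 0.1608]
tool_rot: [2.911, -0.062, 1.141]
contact_force: [0.9, 0.3, -2.4]
finger_gap: 0.0122
gripper_force: 59.3
```

Call:
{"fn": "arm_command", "kwargs": {"motion": [{"gripper":1,"slide":[0,-1.7,0],"rot":[0,0,-0.005]},{"gripper":1,"slide":[-0.1,-1.7,0],"rot":[0,0,-0.005]},{"gripper":1,"slide":[0,-1.7,0],"rot":[0,0,-0.006]},{"gripper":1,"slide":[-0.1,-1.7,0],"rot":[0,0,-0.006]},{"gripper":1,"slide":[0,-1.7,0],"rot":[0,0,-0.006]},{"gripper":1,"slide":[-0.1,-1.7,0],"rot":[0,0,-0.006]},{"gripper":1,"slide":[0,-1.7,0],"rot":[0,0,-0.006]},{"gripper":1,"slide":[-0.1,-1.7,0],"rot":[0,0,-0.006]},{"gripper":1,"slide":[0,-1.4,0],"rot":[0,0,-0.005]},{"gripper":1,"slide":[0,-1,0],"rot":[0,0,-0.003]}]}}

```text
time: 18.4
position: [0.4679, -0.0885, 0.1607]
tool_rot: [2.89, -0.141, 1.133]
contact_force: [0.1, 0.1, -1.8]
finger_gap: 0.012
gripper_force: 59.3
```

Call:
{"fn": "arm_command", "kwargs": {"motion": [{"gripper":1,"slide":[0,-0.6,0],"rot":[0,0,0]},{"gripper":1,"slide":[0,-0.3,-0.2],"rot":[0,0,0]},{"gripper":1,"slide":[0,0,-0.4],"rot":[0,0,0]},{"gripper":1,"slide":[0,0,-0.6],"rot":[0,0,0]},{"gripper":1,"slide":[0,0,-0.7],"rot":[0,0,0]},{"gripper":1,"slide":[0,0,-0.6],"rot":[0,0,0]},{"gripper":1,"slide":[0,0,-0.4],"rot":[0,0,0]},{"gripper":1,"slide":[0,0,-0.3],"rot":[0,0,0]},{"gripper":1,"slide":[0,0,-0.1],"rot":[0,0,0]},{"gripper":1,"slide":[0,0,0],"rot":[0,0,0]}]}}

```text
time: 19.4
position: [0.4682, -0.0965, 0.128]
tool_rot: [2.889, -0.14, 1.134]
contact_force: [0.1, -0.1, -2.4]
finger_gap: 0.0122
gripper_force: 59.4
```

Run:
```python
from h import *
st()
for n in("scene","top"): cv2.imwrite(f"pics/{n}4.png",r.grab_frame(n)[:,:,::-1])
a=cv2.imread("pics/scene4.png")[180:350,240:430]; b=cv2.imread("pics/top4.png")[200:335,290:440]
cv2.imwrite("pics/m5.png",np.hstack([cv2.resize(a,(400,364)),cv2.resize(b,(400,364))]))
```

```text
t 19.4 q [-0.4815  0.447   2.4807  2.6339  0.5548 -1.4173] p [ 0.4682 -0.0965  0.128 ] gap 0.012204261014383783 F [ 0.0651 -0.0961 -2.3718]
z [ 0.6772 -0.0649 -0.7329] y [-0.0963 -0.9954 -0.0008] lean 42.86848950542441 grasp [ 0.4553 -0.0953  0.142 ]
```

View pics/m5.png

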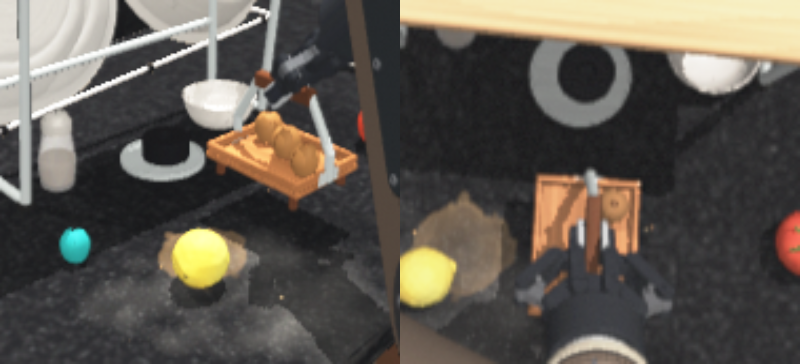

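The left panel shows the dish level with its nuts in front of the stand. In the right panel its far rim edge runs from about (537,173) to (641,179), and the tray ring and block at (586,75) are clear. Next I'll measure the dish centre relative to the block in this view.

Run:
```python
from h import *
im=cv2.imread("pics/top4.png"); H,S,V=[a.astype(int) for a in cv2.split(cv2.cvtColor(im,cv2.COLOR_BGR2HSV))]
Y,X=np.mgrid[:480,:640]
w=big((X>325)&(X<395)&(Y>250)&(Y<300)&(H<20)&(S>110)&(V>90))
e=[]
for x in range(338,386,3):
    ys=np.where(w[:,x])[0]; print((x,ys[0]) if len(ys) else (x,None),end=' ')
print()
for y in range(266,292,3):
    xs=np.where(w[y])[0]; print(y,xs[0],xs[-1],plane("top",(xs[0]-.5,y),.0765),plane("top",(xs[-1]+.5,y),.0765))
# block again in this frame
g=big((X>330)&(X<385)&(Y>205)&(Y<255)&(S<45)&(V>75))
for y in range(222,234,2):
    xs=np.where(g[y])[0]; gp=np.where(np.diff(xs)>1)[0]; print(y,xs[0],xs[-1],[(xs[i]+1,xs[i+1]-1) for i in gp],end='|')
for x in range(355,364,2): ys=np.where(g[:,x])[0]; gp=np.where(np.diff(ys)>1)[0]; print(x,ys[0],ys[-1],[(ys[i]+1,ys[i+1]-1) for i in gp])
```

```text
(338, None) (341, np.int64(265)) (344, np.int64(265)) (347, np.int64(265)) (350, np.int64(265)) (353, np.int64(265)) (356, np.int64(267)) (359, np.int64(269)) (362, np.int64(273)) (365, np.int64(267)) (368, np.int64(266)) (371, np.int64(266)) (374, np.int64(267)) (377, np.int64(267)) (380, None) (383, None) 
266 341 371 [ 0.5186 -0.0556  0.0765] [ 0.5165 -0.1308  0.0765]
269 341 379 [ 0.5113 -0.0554  0.0765] [ 0.5086 -0.1498  0.0765]
272 341 379 [ 0.5039 -0.0551  0.0765] [ 0.5013 -0.1495  0.0765]
275 340 379 [ 0.4967 -0.0524  0.0765] [ 0.494  -0.1491  0.0765]
278 340 379 [ 0.4894 -0.0522  0.0765] [ 0.4867 -0.1487  0.0765]
281 340 379 [ 0.4822 -0.0519  0.0765] [ 0.4794 -0.1483  0.0765]
284 340 379 [ 0.4749 -0.0517  0.0765] [ 0.4722 -0.148   0.0765]
287 340 378 [ 0.4677 -0.0514  0.0765] [ 0.465  -0.1452  0.0765]
290 339 378 [ 0.4605 -0.0488  0.0765] [ 0.4578 -0.1448  0.0765]
222 339 375 [(np.int64(350), np.int64(369))]|224 339 375 [(np.int64(350), np.int64(370))]|226 339 376 [(np.int64(349), np.int64(370))]|228 339 376 [(np.int64(349), np.int64(370))]|230 339 376 [(np.int64(349), np.int64(369))]|232 339 375 [(np.int64(350), np.int64(368))]|355 216 246 [(np.int64(217), np.int64(236))]
357 238 246 []
359 238 246 []
361 238 246 []
363 237 245 []
```

Call:
{"fn": "arm_command", "kwargs": {"motion": [{"gripper":1,"slide":[0.3,0,0],"rot":[0,0,0]},{"gripper":1,"slide":[0.6,0,0],"rot":[0,0,0]},{"gripper":1,"slide":[0.9,-0.1,0],"rot":[0,0,0]},{"gripper":1,"slide":[1,-0.1,0],"rot":[0,0,0]},{"gripper":1,"slide":[1,-0.1,0],"rot":[0,0,0]},{"gripper":1,"slide":[1,-0.1,0],"rot":[0,0,0]},{"gripper":1,"slide":[1,-0.1,0],"rot":[0,0,0]},{"gripper":1,"slide":[1,-0.1,0],"rot":[0,0,0]},{"gripper":1,"slide":[1,-0.1,0],"rot":[0,0,0]},{"gripper":1,"slide":[1,-0.1,0],"rot":[0,0,0]}]}}

```text
time: 20.5
position: [0.557, -0.1046, 0.1281]
tool_rot: [2.889, -0.14, 1.134]
contact_force: [0.0, 0.6, -3.8]
finger_gap: 0.0121
gripper_force: 59.3
```

Call:
{"fn": "arm_command", "kwargs": {"motion": [{"gripper":1,"slide":[1,-0.1,0],"rot":[0,0,0]},{"gripper":1,"slide":[1,-0.1,0],"rot":[0,0,0]},{"gripper":1,"slide":[1,-0.1,0],"rot":[0,0,0]},{"gripper":1,"slide":[1,-0.1,0],"rot":[0,0,0]},{"gripper":1,"slide":[1,0,0],"rot":[0,0,0]},{"gripper":1,"slide":[1,0,0],"rot":[0,0,0]},{"gripper":1,"slide":[1,0,0],"rot":[0,0,0]},{"gripper":1,"slide":[0.7,0,0],"rot":[0,0,0]},{"gripper":1,"slide":[0.4,0,0],"rot":[0,0,0]},{"gripper":1,"slide":[0.3,0,0],"rot":[0,0,0]}]}}

```text
time: 21.5
position: [0.6404, -0.1085, 0.128]
tool_rot: [2.889, -0.14, 1.134]
contact_force: [-0.7, 1.1, -3.3]
finger_gap: 0.0124
gripper_force: 59.3
```

Run:
```python
from h import *
st()
for n in("scene","top"): cv2.imwrite(f"pics/{n}5.png",r.grab_frame(n)[:,:,::-1])
a=cv2.imread("pics/scene5.png")[180:310,230:375]; b=cv2.imread("pics/top5.png")[180:315,290:440]
cv2.imwrite("pics/m6.png",np.hstack([cv2.resize(a,(400,364)),cv2.resize(b,(400,364))]))
```

```text
t 21.5 q [-0.3329  0.5559  2.0777  2.5158  0.2765 -1.1377] p [ 0.6404 -0.1085  0.128 ] gap 0.012374514065696606 F [-0.7157  1.13   -3.2505]
z [ 0.6772 -0.065  -0.733 ] y [-0.0962 -0.9954 -0.0007] lean 42.865564219293326 grasp [ 0.6275 -0.1073  0.1419]
```

View pics/m6.png

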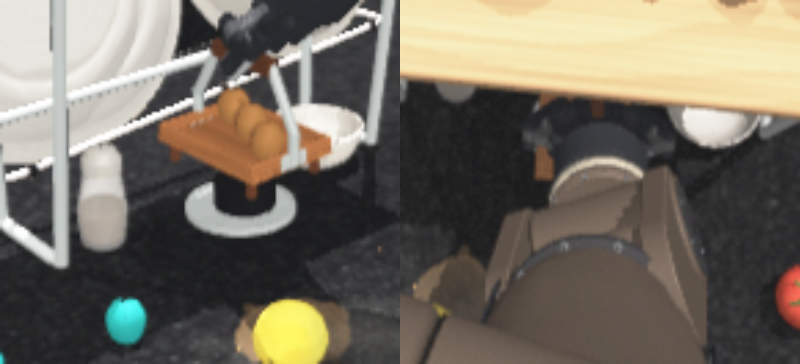

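Left panel: the dish hovers level above the block (245,195), nuts inside, clear of the shaker and the bowl. I'll descend and feel for the hole.

Call:
{"fn": "arm_command", "kwargs": {"motion": [{"gripper":1,"slide":[0,0,-0.2],"rot":[0,0,0]},{"gripper":1,"slide":[0,0,-0.3],"rot":[0,0,0]},{"gripper":1,"slide":[0,0,-0.3],"rot":[0,0,0]},{"gripper":1,"slide":[0,0,-0.3],"rot":[0,0,0]},{"gripper":1,"slide":[0,0,-0.2],"rot":[0,0,0]},{"gripper":1,"slide":[0,0,-0.2],"rot":[0,0,0]},{"gripper":1,"slide":[0,0,-0.1],"rot":[0,0,0]},{"gripper":1,"slide":[0,0,-0.1],"rot":[0,0,0]},{"gripper":1,"slide":[0,0,-0.1],"rot":[0,0,0]},{"gripper":1,"slide":[0,0,-0.1],"rot":[0,0,0]}]}}

```text
time: 22.6
position: [0.6402, -0.1086, 0.1092]
tool_rot: [2.889, -0.14, 1.135]
contact_force: [0.5, -0.1, -2.2]
finger_gap: 0.012
gripper_force: 59.4
```

Call:
{"fn": "arm_command", "kwargs": {"motion": [{"gripper":1,"slide":[0,0,-0.05],"rot":[0,0,0]},{"gripper":1,"slide":[0,0,-0.05],"rot":[0,0,0]},{"gripper":1,"slide":[0,0,-0.05],"rot":[0,0,0]},{"gripper":1,"slide":[0,0,-0.05],"rot":[0,0,0]},{"gripper":1,"slide":[0,0,-0.05],"rot":[0,0,0]},{"gripper":1,"slide":[0,0,-0.05],"rot":[0,0,0]},{"gripper":1,"slide":[0,0,-0.05],"rot":[0,0,0]},{"gripper":1,"slide":[0,0,0],"rot":[0,0,0]},{"gripper":1,"slide":[0,0,0],"rot":[0,0,0]},{"gripper":1,"slide":[0,0,0],"rot":[0,0,0]}]}}

```text
time: 23.6
position: [0.6402, -0.1086, 0.1056]
tool_rot: [2.889, -0.14, 1.135]
contact_force: [0.1, 0.2, -3.5]
finger_gap: 0.0121
gripper_force: 59.3
```

The pin is already about 6 mm below the block's top with no contact force, so it's in the hole. I'll keep going down.

Call:
{"fn": "arm_command", "kwargs": {"motion": [{"gripper":1,"slide":[0,0,-0.1],"rot":[0,0,0]},{"gripper":1,"slide":[0,0,-0.1],"rot":[0,0,0]},{"gripper":1,"slide":[0,0,-0.1],"rot":[0,0,0]},{"gripper":1,"slide":[0,0,-0.1],"rot":[0,0,0]},{"gripper":1,"slide":[0,0,-0.1],"rot":[0,0,0]},{"gripper":1,"slide":[0,0,-0.1],"rot":[0,0,0]},{"gripper":1,"slide":[0,0,-0.05],"rot":[0,0,0]},{"gripper":1,"slide":[0,0,-0.05],"rot":[0,0,0]},{"gripper":1,"slide":[0,0,0],"rot":[0,0,0]},{"gripper":1,"slide":[0,0,0],"rot":[0,0,0]}]}}

```text
time: 24.6
position: [0.6401, -0.1086, 0.0986]
tool_rot: [2.889, -0.14, 1.134]
contact_force: [0.8, 0.3, -2.7]
finger_gap: 0.0121
gripper_force: 59.2
```

Call:
{"fn": "arm_command", "kwargs": {"motion": [{"gripper":1,"slide":[0,0,-0.05],"rot":[0,0,0]},{"gripper":1,"slide":[0,0,0],"rot":[0,0,0]},{"gripper":1,"slide":[0,0,-0.05],"rot":[0,0,0]},{"gripper":1,"slide":[0,0,0],"rot":[0,0,0]},{"gripper":1,"slide":[0,0,-0.05],"rot":[0,0,0]},{"gripper":1,"slide":[0,0,0],"rot":[0,0,0]},{"gripper":1,"slide":[0,0,0],"rot":[0,0,0]},{"gripper":1,"slide":[0,0,0],"rot":[0,0,0]},{"gripper":1,"slide":[0,0,0],"rot":[0,0,0]},{"gripper":1,"slide":[0,0,0],"rot":[0,0,0]}]}}

```text
time: 25.6
position: [0.6404, -0.1085, 0.0977]
tool_rot: [2.888, -0.139, 1.136]
contact_force: [-2.4, 1.9, 5.9]
finger_gap: 0.0121
gripper_force: 60.5
```

Call:
{"fn": "arm_command", "kwargs": {"motion": [{"gripper":0.7,"slide":[0,0,0],"rot":[0,0,0]},{"gripper":0.6,"slide":[0,0,0],"rot":[0,0,0]},{"gripper":0.5,"slide":[0,0,0],"rot":[0,0,0]},{"gripper":0.4,"slide":[0,0,0],"rot":[0,0,0]},{"gripper":0.3,"slide":[0,0,0],"rot":[0,0,0]},{"gripper":0.2,"slide":[0,0,0],"rot":[0,0,0]},{"gripper":0.1,"slide":[0,0,0],"rot":[0,0,0]},{"gripper":0,"slide":[0,0,0],"rot":[0,0,0]},{"gripper":0,"slide":[0,0,0],"rot":[0,0,0]},{"gripper":0,"slide":[0,0,0],"rot":[0,0,0]}]}}

```text
time: 26.6
position: [0.6402, -0.1086, 0.0972]
tool_rot: [2.889, -0.14, 1.135]
contact_force: [-0.0, 0.8, 0.5]
finger_gap: 0.0428
gripper_force: 0.0
```

Run:
```python
from h import *
st()
cv2.imwrite("pics/scene6.png",r.grab_frame("scene")[:,:,::-1])
a=cv2.imread("pics/scene6.png")[180:310,230:375]
cv2.imwrite("pics/m7.png",cv2.resize(a,(640,574)))
```

```text
t 26.6 q [-0.3332  0.6162  2.0944  2.6443  0.342  -1.2726] p [ 0.6402 -0.1086  0.0972] gap 0.04279576560193789 F [-0.0175  0.7822  0.5008]
z [ 0.6774 -0.0651 -0.7328] y [-0.0964 -0.9953 -0.0007] lean 42.88072776492837 grasp [ 0.6273 -0.1074  0.1111]
```

View pics/m7.png

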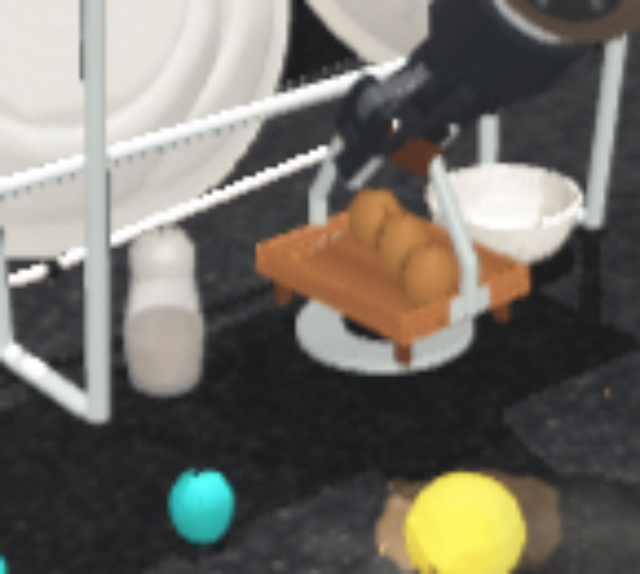

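The dish sits level and low on the block (350,325), all three nuts are inside, and the fingers are open clear of the bar (415,153). I'll retreat along the tool axis.

Call:
{"fn": "arm_command", "kwargs": {"motion": [{"gripper":0,"slide":[-0.34,0.03,0.37],"rot":[0,0,0]},{"gripper":0,"slide":[-0.68,0.07,0.73],"rot":[0,0,0]},{"gripper":0,"slide":[-0.68,0.07,0.73],"rot":[0,0,0]},{"gripper":0,"slide":[-0.68,0.07,0.73],"rot":[0,0,0]},{"gripper":0,"slide":[-0.68,0.07,0.73],"rot":[0,0,0]},{"gripper":0,"slide":[-0.68,0.07,0.73],"rot":[0,0,0]},{"gripper":0,"slide":[-0.68,0.07,0.73],"rot":[0,0,0]},{"gripper":0,"slide":[-0.68,0.07,0.73],"rot":[0,0,0]},{"gripper":0,"slide":[-0.68,0.07,0.73],"rot":[0,0,0]},{"gripper":0,"slide":[-0.68,0.07,0.73],"rot":[0,0,0]}]}}

```text
time: 27.65
position: [0.575, -0.102, 0.1672]
tool_rot: [2.889, -0.14, 1.135]
contact_force: [0.8, 0.6, 0.6]
finger_gap: 0.0421
gripper_force: 0.0
```

Call:
{"fn": "arm_command", "kwargs": {"motion": [{"gripper":0,"slide":[-0.7,0.1,0.3],"rot":[0,0,0]},{"gripper":0,"slide":[-0.7,0.1,0.3],"rot":[0,0,0]},{"gripper":0,"slide":[-0.7,0.1,0.3],"rot":[0,0,0]},{"gripper":0,"slide":[-0.7,0.1,0.3],"rot":[0,0,0]},{"gripper":0,"slide":[-0.5,0,0.2],"rot":[0,0,0]},{"gripper":0,"slide":[-0.3,0,0.1],"rot":[0,0,0]},{"gripper":0,"slide":[0,0,0],"rot":[0,0,0]},{"gripper":0,"slide":[0,0,0],"rot":[0,0,0]},{"gripper":0,"slide":[0,0,0],"rot":[0,0,0]},{"gripper":0,"slide":[0,0,0],"rot":[0,0,0]}]}}

```text
time: 28.65
position: [0.5397, -0.098, 0.1814]
tool_rot: [2.889, -0.14, 1.134]
contact_force: [-0.6, -0.6, -0.5]
finger_gap: 0.0426
gripper_force: 0.0
```

Run:
```python
from h import *
st()
cv2.imwrite("pics/scene7.png",r.grab_frame("scene")[:,:,::-1])
a=cv2.imread("pics/scene7.png")[180:310,230:375]
cv2.imwrite("pics/m8.png",cv2.resize(a,(640,574)))
```

```text
t 28.65 q [-0.3947  0.3551  2.2688  2.3608  0.2887 -1.0322] p [ 0.5397 -0.098   0.1814] gap 0.04258629567853574 F [-0.6142 -0.6447 -0.4744]
z [ 0.6773 -0.065  -0.7329] y [-0.0963 -0.9954 -0.0007] lean 42.873165127631545 grasp [ 0.5268 -0.0968  0.1953]
```

View pics/m8.png

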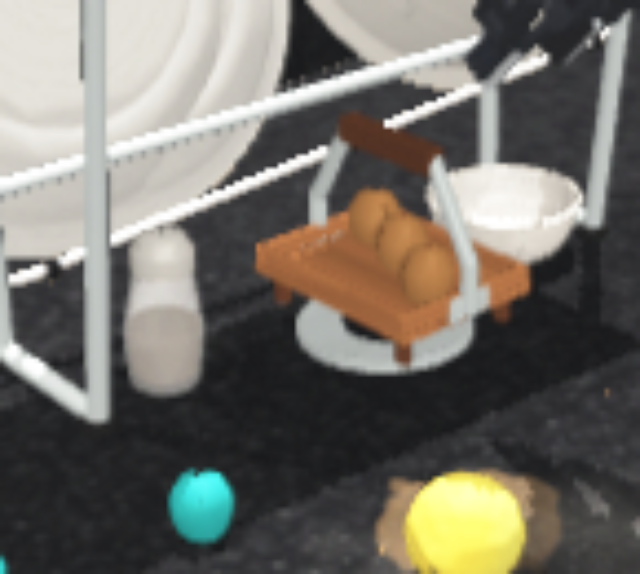

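The dish hasn't moved. It sits level on the block with its three nuts at (375,215)–(430,270), and the gripper is away from it.

```bash
python3 -c "
from workcell import r
print(r.close_job())"
```

```text
the job is handed in; nothing more can be done
None
```

The dish sits level on the block with its pin fully in the hole and all three walnuts inside; the gripper has let go and backed off, and the job was handed in at about 29 s of the 67 s allowed.

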